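# Flag the open block-file drawer with a spring clip

### The arm

A 7-joint arm with a two-finger parallel gripper is mounted at the origin on a cart in front of the work surface, level with it; the furniture and walls round the work are solid. World frame = base frame: x ahead of the robot, y to its left, z up, the work surface at z = 0. Lengths are in mm, angles in rad, forces in N, time in s.
With the tool pointing down it reaches from about 400 to 875 mm from the base axis. Payload 4.4 kg.
Tool frame: the origin (TCP) lies midway between the tips of the shut fingers; the grasp point (between the pads) lies 19 mm behind it (ctrl.pinch_z is the distance from the TCP to the grasp point, in mm); z points along the fingers, y is the line along which they close (so a half turn about z gives the same grasp; the last joint's range is limited). The gripper opens to 85 mm and grips with 20 to 120 N. Pads are 22 mm wide; open, the fingers measure 114 mm over their backs; the gripper's body (76 mm by 85 mm) begins 54 mm behind the grasp point. The pads swing forward as they close: fully open they stand 13 mm farther back than shut.
Start: joints at [1.246, 0.628, 0.038, 1.517, -0.027, 0.996, -0.02], TCP at [166.377, -628.36, 196.513] pointing down, gripper open.
Joint ranges: [-3.06, 3.06], [-0.37, 2.12], [-1.25, 1.32], [0.18, 2.47], [-1.1, 4.24], [0.23, 1.98], [-2.94, 2.94]. Speed limits (rad/s): [2.57, 2.57, 3.14, 3.14, 3.14, 3.14, 3.14].

### API

Orientations are given as [roll, pitch, yaw] about the fixed x, y, z axes, in that order (R = Rz(yaw) Ry(pitch) Rx(roll)).
In Python, from cell import read_state, cams, order, ctrl gives the robot as it stands.
- The arm moves only by the tool move_arm, never from a script. Its argument "targets" is text: rows parted by semicolons, each of 7 numbers parted by spaces: the gripper's target within -1 to 1 (fully open at 1, half-way at 0, shut at -1), then the shift along the tool's x, y, z in cm, then the turn, a rotation vector about the tool's x, y, z in degrees. A call has 1 to 5 rows; each row shifts and turns the commanded pose from where the row before left it, along the tool's axes as they then stand; what a row does not reach is not made up. A row lasts 1/12 s, in which the tool goes at most 41.7 mm and 7.16 degrees, less where a joint would pass 70% of its speed; a pose out of reach is approached as far as the arm can. A call with a gripper value outside its range is refused whole. The fingers move at their own pace and stop on an object; the grip force is fixed at half the most. Time passes only in rows, so rows that do not move let the fingers close. It gives the time, the measured TCP pose, the force, the opening and the grip force at its end, in the units of the state.
- read_state(): the state, without advancing time (a new reading comes with each control period).
- cams.get_image(name): name is "scene" or "top" or "wrist"; returns a dict with "color" (480x640x3 uint8, red, green, blue), "fovy" (degrees; the focal length in pixels is half the picture's height over the tangent of half this angle, whatever the lens; pixels are square), "cx", "cy" (the principal point, pixels), "rvec" (rotation vector, rad) and "tvec" (3), from world to camera coordinates, as OpenCV has them. Camera axes: x right, y down, z forward; pixel columns grow to the right and rows downward; lengths in mm; the calibration is good to about 2 mm. A picture is of the moment at which its call begins. There is no depth.
- order.finish_job(): hands the job in; it is judged then, once.
The state is a dict: "clock": time; "qpos": joint angles; "qd": joint speeds; "tau": joint torques, N m; "eef_pos": TCP position; "tool_rot": TCP orientation; "force": force on the tool from outside, world axes, zero at the start; "torque": the same for the moment, N m; "width": finger opening in mm; "gripper_force": force on a finger pad.
Only numpy, scipy, OpenCV 4.12 (cv2) and the standard library are available. Lean on these libraries where they do the work, as an engineer would, in place of code of your own. Each camera call takes 0.05 s, during which the arm holds its last target. There are 200 camera calls.

### The job

Pull the drawer of the small grey block-file unit out to its stop. Then take the yellow spring clip off the clip rail by squeezing its levers, clip it upright onto the top edge of the green index plate in the drawer with its rubber jaw pads well down on the plate, and let go, leaving the drawer open. Leave the blue and white clips on the rail and do not disturb the red timer or the dropper bottle.

Things in the scene. Friction and masses are not known exactly. Their poses are not given: they have to be found in the camera images.
- file_unit: grey block-file unit, 160 deep x 200 wide x 90 high mm, fixed to the bench; origin at the centre of its underside. Its drawer slides out along its own -x (roughly towards the robot); its front face is 80 mm from the origin along -x.
- drawer (a joint): slide of the drawer: 0 closed (m), 0.100 fully out at the stop. Friction about 2.5 N holds it where it is left.
- drawer_handle (a point): centre of the drawer's steel bar handle: horizontal, about 10 mm thick, 100 mm long along the unit's y, 35 mm in front of the white drawer front (free gap behind it about 30 mm), 52 mm above the bench, 38 mm below the unit's top. It can be pinched from above with the fingers closing along the unit's x.
- index_plate_top (a point): middle of the top edge of the upright green plate fixed in the drawer, 74 mm above the bench. Plate: 4 mm thick (point's x, the pull direction), 100 mm wide (y), 61 mm high; 92 mm behind the handle bar, so hidden in the unit while shut and 55 mm in front of it when fully open. The drawer front is equally high; the things filed in the drawer are lower.
- clip_rail: clip rail: dark base plate 60 x 220 x 8 mm, fixed to the bench, with an upright aluminium strip 4 mm thick (its x) and 200 mm long (its y) on which the three clips sit 65 mm apart; origin at the centre of its underside, strip top 40 mm above the bench.
- clip_yellow: yellow spring clip, 77 mm high, 20 mm wide (its y), like a clothes peg standing jaws down; origin midway between the jaw tips, z up towards the levers, x across them. Its 14 mm high rubber jaw pads sit 16 mm down over the rail's strip at the start. This body is the half at +x, which leans by half the opening angle when the clip is squeezed.
- clip_yellow_grip (a point): point midway between the yellow clip's levers at the height to squeeze them, 66 mm above the jaw tips; levers end 11 mm above it. Over the lever backs (along its x) the clip is 43 mm wide when clipped on and 28 mm when squeezed fully open; then the backs are parallel and the jaw tips 22 mm apart. The jaws spring shut when the levers are let go.
- clip_yellow_pivot (a point): the pivot pin of the yellow clip, midway between its halves, 38 mm above the jaw tips.
- clip_yellow_lever (a joint): opening angle of the yellow clip (rad): 0 with the jaws shut on a 4 mm edge, 0.5 squeezed open to its stop, -0.12 shut on nothing. Squeezing takes about 4 N at first and 9.5 N to the stop; more (15 to 25 N) only holds it firmly.
- clip_blue_grip (a point): the same point of the blue clip, which is otherwise like the yellow one; it stays on the rail.
- clip_white_grip (a point): the same point of the white clip, which is otherwise like the yellow one; it stays on the rail.
- timer: red bench timer, 78 x 62 x 17 mm, lying on the bench; origin at the centre of its underside. A bystander.
- dropper: amber dropper bottle, 36 mm across, 108 mm high; origin at the centre of its underside. A bystander.
- stereo_viewer: black microscope standing behind the clip rail, fixed, 214 x 150 mm and 330 mm high, its eyepieces leaning towards the robot; origin at the centre of its underside. To its right stands a covered machine about 0.3 m high. Keep the arm clear: pass on the robot's side of both or above them.
There are look-alikes about, which are no part of the job. There is more than one size of the clip_yellow; the one meant has the size given above.

How it is judged (in metres and radians):
On the way, in this order (a step that is already met when the one before it is completed fails the run):
1. the drawer is pulled out to its stop (within 6 mm) (value of joint drawer above 0.094 m), for 0.2 s.
2. the yellow clip is squeezed open and lifted clear of the rail (value of joint clip_yellow_lever above 0.1 rad and z of clip_yellow_pivot in the frame of clip_rail above 0.085 m), for 0.1 s.
At the end, for the whole second after the job is handed in: Drawer within 12 mm of its stop; yellow clip released, at rest, upright (14 deg), gripping the green plate (over 2 N), pivot within 8 mm across and 45 mm along it, jaw tips at least 9 mm below its top edge; blue and white clips within 15 mm, timer and bottle within 30 mm of their starts (value of joint drawer above 0.088 m and x of clip_yellow_pivot in the frame of index_plate_top between -0.008 and 0.008 m and y of clip_yellow_pivot in the frame of index_plate_top between -0.045 and 0.045 m and z of clip_yellow_pivot in the frame of index_plate_top between 0 and 0.029 m and angle between clip_yellow's own z axis and vertical below 0.25 rad and contact force between clip_yellow and index_plate_c0 above 2 N and linear speed of clip_yellow below 0.02 m/s and distance of each of clip_blue_grip, clip_white_grip from where it was at the start of the episode below 0.015 m and distance of each of timer, dropper from where it was at the start of the episode below 0.03 m); the robot touches nothing.
It fails at once if the blue or white clip is moved by more than 30 mm (distance of any of clip_blue_grip, clip_white_grip from where it was at the start of the episode above 0.03 m).
It fails at once if the dropper bottle is tipped over (angle between dropper's own z axis and vertical above 0.6 rad).
It also fails if it takes over 61 s, if anything falls off the work surface, if the arm or the gripper's body presses on something with over 40 N, if the wrist force passes 120 N, or if a joint passes its speed limit or range.

## Working session

There is one attempt and no reset: what is moved stays moved. The work goes in short steps, Python scripts to look and compute and a tool call to move; the robot and the scene stay as the last step left them, time stands still between calls to the robot, and variables do not carry over. Pictures are saved under pics/ and viewed, at most 10 in all, crops included, and the job is handed in when it is done.

Besides the shell and the picture viewer there is one more tool, called after ">>>" in YAML: its name, and indented under it one key for each argument. move_arm: Moves the arm, as the interface text tells. Its arguments: {"type":"object","properties":{"targets":{"type":"string"}},"required":["targets"]}

```bash
ls; mkdir -p pics
cat > h.py <<'E'
import numpy as np, cv2, sys
from cell import read_state, cams, order, ctrl
def grab(n):
    im=cams.get_image(n); np.save(f'/tmp/{n}.npy',im,allow_pickle=True); return im
def load(n): return np.load(f'/tmp/{n}.npy',allow_pickle=True).item()
def K(im):
    f=240/np.tan(np.radians(im['fovy'])/2); return np.array([[f,0,im['cx']],[0,f,im['cy']],[0,0,1.]])
def ray(im,u,v):
    R=cv2.Rodrigues(np.array(im['rvec'],float))[0]; t=np.array(im['tvec'],float).ravel()
    d=R.T@np.linalg.inv(K(im))@[u,v,1]; return -R.T@t,d
def onz(im,u,v,z):
    c,d=ray(im,u,v); return c+d*(z-c[2])/d[2]
def proj(im,p):
    return cv2.projectPoints(np.array(p,float).reshape(-1,3),np.array(im['rvec'],float),np.array(im['tvec'],float),K(im),None)[0].reshape(-1,2)
def tri(obs):
    A=np.zeros((3,3));b=np.zeros(3)
    for im,u,v in obs:
        c,d=ray(im,u,v);d=d/np.linalg.norm(d);P=np.eye(3)-np.outer(d,d);A+=P;b+=P@c
    return np.linalg.solve(A,b)
def save(im,name,crop=None,s=1):
    a=im['color']
    if crop: a=a[crop[1]:crop[3],crop[0]:crop[2]]
    cv2.imwrite('pics/'+name,cv2.resize(a[:,:,::-1],None,fx=s,fy=s,interpolation=cv2.INTER_CUBIC))
E
python3 - <<'E'
from h import *
for n in('scene','top'):
    im=grab(n); save(im,n+'0.png'); c,_=ray(im,0,0); print(n,im['fovy'],c,[k for k in im])
print(read_state(),ctrl.pinch_z)
E
```

```text
pics
scene 56.377507333834494 [-130.05799662 -377.55495363  482.4266122 ] ['color', 'fovy', 'cx', 'cy', 'rvec', 'tvec']
top 43.65493027361545 [ 387.50727893  119.01731838 1390.96203487] ['color', 'fovy', 'cx', 'cy', 'rvec', 'tvec']
{'clock': 0.1, 'qpos': array([ 1.24618828,  0.62927851,  0.03845836,  1.51824639, -0.02702567,
        0.9963268 , -0.02002186]), 'qd': array([ 0.00033973, -0.00165594,  0.00212269, -0.00507952, -0.00144795,
        0.00140031, -0.00028311]), 'tau': array([ 1.87858859e-03, -5.64532936e+01,  1.22947946e+00, -1.93975157e+01,
        1.11048928e-02,  5.31783822e-03, -9.22457161e-06]), 'eef_pos': array([ 166.2237516 , -627.74426264,  195.67214669]), 'tool_rot': array([-3.13985174e+00,  5.20699869e-06,  2.58761704e-01]), 'force': array([ 0.72977968, -0.04372095, -0.46894292]), 'torque': array([-0.00390787, -0.0113576 ,  0.022397  ]), 'gripper_force': 0.0, 'width': 85.59546047461241} 18.700000000000003
```

View pics/scene0.png

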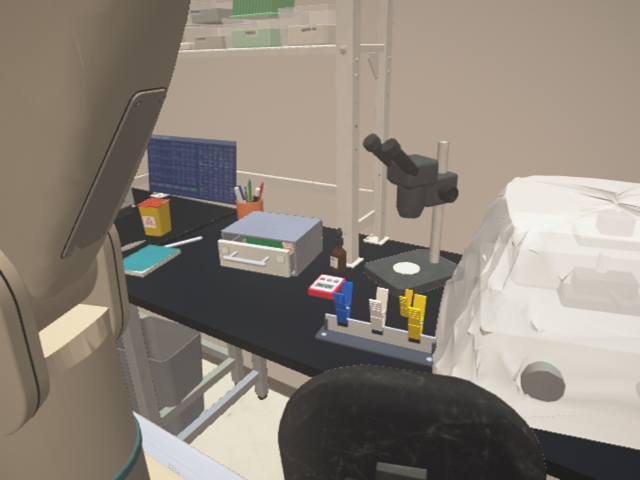

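View pics/top0.png

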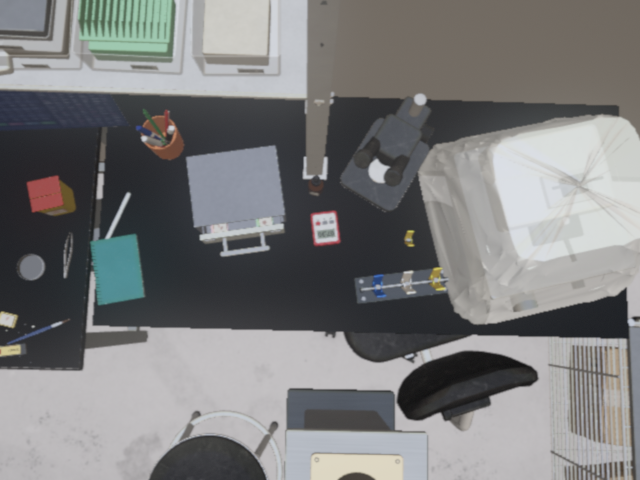

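Run:
```python
from h import *
t=load('top');s=load('scene')
P=[[0,0,0],[166,-628,196],[400,0,0],[600,0,0],[600,-300,0]]
print(proj(t,P),proj(s,P))
a=cv2.resize(s['color'][205:365,210:450],None,fx=3.3,fy=3.3,interpolation=cv2.INTER_CUBIC)[:,:,::-1]
cv2.imwrite('pics/sc1.png',a)
b=cv2.resize(t['color'][140:310,180:460],None,fx=2.85,fy=2.85,interpolation=cv2.INTER_CUBIC)[:,:,::-1]
cv2.imwrite('pics/tc1.png',b); print(a.shape,b.shape)
```

```text
[[354.57539593 501.55759789]
 [685.77489541 447.82191644]
 [357.56620834 319.22417744]
 [358.97298205 233.46090408]
 [485.72225285 237.08003547]] [[  97.63550521  546.62374944]
 [1110.56313636  682.78264745]
 [ 305.28136234  350.17445804]
 [ 358.36344976  299.95463374]
 [ 509.7499812   343.52287403]]
(528, 792, 3) (484, 798, 3)
```

View pics/sc1.png

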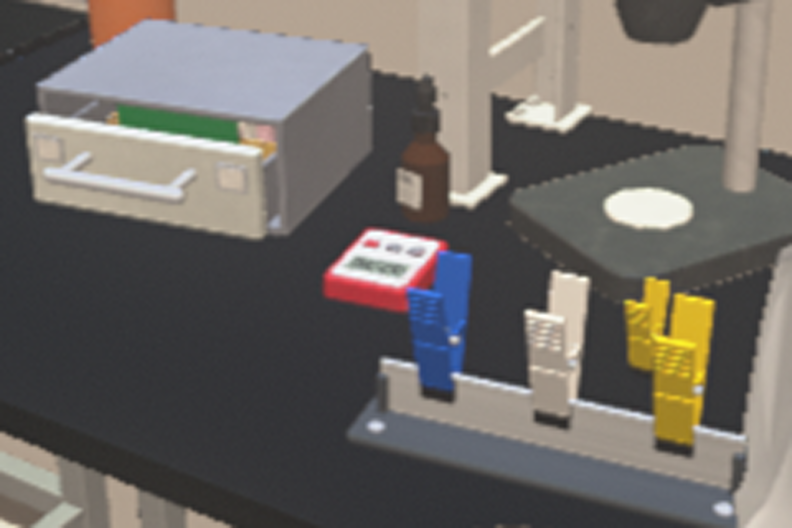

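View pics/tc1.png

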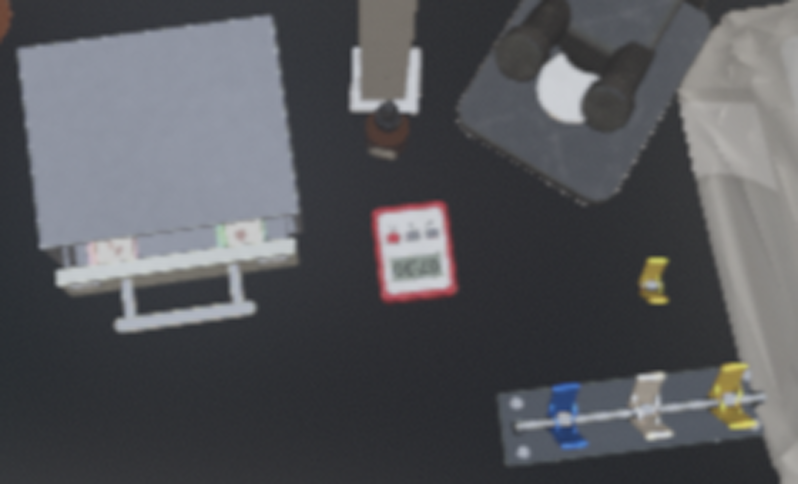

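Run:
```python
from h import *
t=load('top');s=load('scene')
T=lambda u,v,z:onz(t,u/2.85+180-.33,v/2.85+140-.33,z)
S=lambda u,v:(s,u/3.3+210-.35,v/3.3+205-.35)
Tt=lambda u,v:(t,u/2.85+180-.33,v/2.85+140-.33)
h1,h2=T(118,326,54),T(254,309,54); print('handle',h1,h2,np.linalg.norm(h2-h1),np.degrees(np.arctan2(*(h1-h2)[:2])))
print('handle tri',tri([Tt(118,326),S(48,180)]),tri([Tt(254,309),S(182,190)]))
c=[T(19,47,90),T(273,16,90),T(300,213,90),T(43,248,90)]; print('unit',c,[np.linalg.norm(c[i]-c[i-1]) for i in range(4)])
print('front top',T(57,278,74),T(296,245,74))
print('pivots',T(565,417,65),T(650,409,65),T(732,401,65))
print('pivtri', tri([Tt(565,417),S(453,339)]),tri([Tt(650,409),S(575,360)]),tri([Tt(732,401),S(697,385)]))
for n,a,b in(('blue',(567,386),(570,446)),('white',(651,376),(657,437)),('yel',(735,366),(743,427))):
    print(n,T(*a,101),T(*b,101))
print('strip',T(517,427,40),T(763,400,40)); print('base',T(498,393,8),T(507,466,8),T(516,404,8),T(523,452,8))
print('small',T(655,260,0),T(658,302,0)); print('dropper',T(387,110,105),'timer',T(414,252,17),'cover',T(690,90,300),T(775,460,300),T(775,460,100))
```

```text
handle [536.26688213 312.77332894  54.        ] [552.70794301 206.77438851  54.        ] 107.26641531607822 -8.816658070064227
handle tri [536.39193591 314.1674594   48.04756736] [551.87178926 206.64874577  59.20642838]
unit [array([748.97906661, 395.01068482,  90.        ]), array([780.38975382, 198.12594466,  90.        ]), array([623.97778976, 171.71388053,  90.        ]), array([590.86255729, 367.79100698,  90.        ])] [np.float64(160.44233038251784), np.float64(199.3746026465541), np.float64(158.62628921768777), np.float64(198.853861259331)]
front top [570.14488445 358.77800121  74.        ] [601.44791445 174.63149418  74.        ]
pivots [473.57606255 -38.39626773  65.        ] [ 481.57071933 -104.70100566   65.        ] [ 489.53235092 -168.90331072   65.        ]
pivtri [474.76861755 -40.29435711  59.99858432] [ 483.00202198 -107.27254656   63.27760433] [ 490.57999657 -171.0462288    64.71181507]
blue [494.76765512 -35.36470722 101.        ] [449.47350029 -38.1643096  101.        ]
white [504.11244335 -99.26678612 101.        ] [ 457.98676296 -104.04388284  101.        ]
yel [ 513.49541697 -163.42998653  101.        ] [ 467.27052478 -169.42684577  101.        ]
strip [466.28200572  -3.39599184  40.        ] [ 492.91809512 -199.11696747   40.        ]
base [495.28806835   9.58928623   8.        ] [436.51531842   1.29428654   8.        ] [486.75101998  -5.18938771   8.        ] [448.10914101 -11.4710085    8.        ]
small [ 609.55027701 -119.21522662    0.        ] [ 574.57107633 -121.85550067    0.        ]
dropper [703.90004747 106.79189827 105.        ] timer [607.73117232  80.83912561  17.        ] cover [675.63067991 -90.45608384 300.        ] [ 434.43692078 -145.43774349  300.        ] [ 443.04027091 -193.91881861  100.        ]
```

```bash
cat > plan.py <<'E'
from h import *
from scipy.spatial.transform import Rotation as Ro
def plan(wps,g,step=35,rot=6.8,start=None):
    st=read_state()
    p=np.array(start[:3] if start is not None else st['eef_pos'],float)
    R=Ro.from_euler('xyz',st['tool_rot']) if start is None else Ro.from_euler('xyz',[np.pi,0,np.radians(start[3])])
    rows=[]
    for x,y,z,yaw in wps:
        q=np.array([x,y,z]);Rt=Ro.from_euler('xyz',[np.pi,0,np.radians(yaw)])
        w=(R.inv()*Rt).as_rotvec(degrees=True)
        n=int(max(1,np.ceil(np.linalg.norm(q-p)/step),np.ceil(np.linalg.norm(w)/rot)))
        d=(q-p)/n
        for i in range(n):
            s=np.round(R.inv().apply(d)/10,2); ww=np.round(w/n,1)
            rows.append(f"{g:g} "+' '.join(f'{v+0:g}' for v in list(s)+list(ww)))
            R=R*Ro.from_rotvec(w/n,degrees=True)
        p=q;R=Rt
    for i in range(0,len(rows),5): print(i,'; '.join(rows[i:i+5]))
E
python3 - <<'E'
from plan import *
t=load('top')
for z in(0,150,300): print(z,[onz(t,*p,z)[:2].round() for p in((470,322),(640,290),(420,160))])
plan([(166,-628,350,14.8),(200,-420,350,40),(370,-200,350,70),(430,50,350,99.5),(544.5,260,250,99.5),(544.5,260,120,99.5)],-.39)
E
```

```text
0 [array([ 400., -261.]), array([ 485., -663.]), array([ 782., -144.])]
150 [array([ 399., -220.]), array([ 474., -579.]), array([ 740., -115.])]
300 [array([ 397., -179.]), array([ 464., -494.]), array([697., -87.])]
0 -0.39 -0.01 0 -3.09 0 0 0; -0.39 -0.01 0 -3.09 0 0 0; -0.39 -0.01 0 -3.09 0 0 0; -0.39 -0.01 0 -3.09 0 0 0; -0.39 -0.01 0 -3.09 0 0 0
5 -0.39 1.23 -2.75 0 0 0 -3.6; -0.39 1.4 -2.67 0 0 0 -3.6; -0.39 1.56 -2.57 0 0 0 -3.6; -0.39 1.72 -2.47 0 0 0 -3.6; -0.39 1.87 -2.36 0 0 0 -3.6
10 -0.39 2.02 -2.23 0 0 0 -3.6; -0.39 2.15 -2.1 0 0 0 -3.6; -0.39 3.4 -0.74 0 0 0 -3.7; -0.39 3.44 -0.52 0 0 0 -3.7; -0.39 3.46 -0.29 0 0 0 -3.7
15 -0.39 3.47 -0.06 0 0 0 -3.7; -0.39 3.47 0.16 0 0 0 -3.7; -0.39 3.45 0.39 0 0 0 -3.7; -0.39 3.42 0.62 0 0 0 -3.7; -0.39 3.37 0.84 0 0 0 -3.7
20 -0.39 3.19 -0.36 0 0 0 -3.7; -0.39 3.21 -0.16 0 0 0 -3.7; -0.39 3.21 0.05 0 0 0 -3.7; -0.39 3.2 0.26 0 0 0 -3.7; -0.39 3.18 0.46 0 0 0 -3.7
25 -0.39 3.14 0.66 0 0 0 -3.7; -0.39 3.1 0.87 0 0 0 -3.7; -0.39 3.03 1.06 0 0 0 -3.7; -0.39 2.35 1.84 1.25 0 0 0; -0.39 2.35 1.84 1.25 0 0 0
30 -0.39 2.35 1.84 1.25 0 0 0; -0.39 2.35 1.84 1.25 0 0 0; -0.39 2.35 1.84 1.25 0 0 0; -0.39 2.35 1.84 1.25 0 0 0; -0.39 2.35 1.84 1.25 0 0 0
35 -0.39 2.35 1.84 1.25 0 0 0; -0.39 0 0 3.25 0 0 0; -0.39 0 0 3.25 0 0 0; -0.39 0 0 3.25 0 0 0; -0.39 0 0 3.25 0 0 0
```

>>> move_arm:
  targets: "-0.39 0 0 -3.7 0 0 0; -0.39 0 0 -3.7 0 0 0; -0.39 0 0 -3.7 0 0 0; -0.39 0 0 -3.7 0 0 0; -0.39 0 0 -3.7 0 0 0"

```text
clock: 0.52
eef_pos: [166.2, -627.8, 383.0]
tool_rot: [-3.141, -0.0, 0.259]
force: [0.5, -0.5, -0.3]
width: 26.5
gripper_force: 0.0
```

>>> move_arm:
  targets: "-0.39 1.23 -2.75 0 0 0 -3.6; -0.39 1.4 -2.67 0 0 0 -3.6; -0.39 1.56 -2.57 0 0 0 -3.6; -0.39 1.72 -2.47 0 0 0 -3.6; -0.39 1.87 -2.36 0 0 0 -3.6"

```text
clock: 0.93
eef_pos: [190.5, -478.0, 381.1]
tool_rot: [-3.141, -0.0, 0.576]
force: [-0.2, -0.8, -0.6]
width: 26.1
gripper_force: 0.0
```

>>> move_arm:
  targets: "-0.39 2.02 -2.23 0 0 0 -3.6; -0.39 2.15 -2.1 0 0 0 -3.6; -0.39 3.4 -0.74 0 0 0 -3.7; -0.39 3.44 -0.52 0 0 0 -3.7; -0.39 3.46 -0.29 0 0 0 -3.7"

```text
clock: 1.35
eef_pos: [264.2, -336.3, 381.5]
tool_rot: [-3.142, 0.0, 0.895]
force: [0.7, 0.1, -0.0]
width: 26.1
gripper_force: 0.0
```

>>> move_arm:
  targets: "-0.39 3.47 -0.06 0 0 0 -3.7; -0.39 3.47 0.16 0 0 0 -3.7; -0.39 3.45 0.39 0 0 0 -3.7; -0.39 3.42 0.62 0 0 0 -3.7; -0.39 3.37 0.84 0 0 0 -3.7"

```text
clock: 1.77
eef_pos: [371.2, -199.4, 381.5]
tool_rot: [-3.141, 0.0, 1.218]
force: [0.5, -1.1, 0.1]
width: 25.9
gripper_force: 0.0
```

>>> move_arm:
  targets: "-0.39 3.19 -0.36 0 0 0 -3.7; -0.39 3.21 -0.16 0 0 0 -3.7; -0.39 3.21 0.05 0 0 0 -3.7; -0.39 3.2 0.26 0 0 0 -3.7; -0.39 3.18 0.46 0 0 0 -3.7"

```text
clock: 2.18
eef_pos: [409.1, -43.5, 381.4]
tool_rot: [-3.141, 0.0, 1.541]
force: [1.0, -1.0, -0.5]
width: 25.7
gripper_force: 0.0
```

>>> move_arm:
  targets: "-0.39 3.14 0.66 0 0 0 -3.7; -0.39 3.1 0.87 0 0 0 -3.7; -0.39 3.03 1.06 0 0 0 -3.7; -0.39 2.35 1.84 1.25 0 0 0; -0.39 2.35 1.84 1.25 0 0 0"

```text
clock: 2.6
eef_pos: [461.5, 102.4, 356.7]
tool_rot: [3.14, 0.001, 1.732]
force: [0.8, -1.6, -0.0]
width: 26.1
gripper_force: 0.0
```

>>> move_arm:
  targets: "-0.39 2.35 1.84 1.25 0 0 0; -0.39 2.35 1.84 1.25 0 0 0; -0.39 2.35 1.84 1.25 0 0 0; -0.39 2.35 1.84 1.25 0 0 0; -0.39 2.35 1.84 1.25 0 0 0"

```text
clock: 3.02
eef_pos: [533.4, 232.6, 292.8]
tool_rot: [-3.141, 0.001, 1.732]
force: [1.1, -0.4, 0.6]
width: 26.3
gripper_force: 0.0
```

>>> move_arm:
  targets: "-0.39 2.35 1.84 1.25 0 0 0; -0.39 0 0 3.25 0 0 0; -0.39 0 0 3.25 0 0 0; -0.39 0 0 0 0 0 0"

```text
clock: 3.35
eef_pos: [543.6, 255.1, 209.9]
tool_rot: [-3.13, 0.004, 1.733]
force: [-1.0, -2.1, -1.0]
width: 26.1
gripper_force: 0.0
```

Run:
```python
from h import *
w=grab('wrist'); save(w,'w1.png')
st=read_state(); print(st['eef_pos'],st['tool_rot'],ray(w,0,0)[0])
print(proj(w,[[544.5,260,57],[536.3,312.8,57],[552.7,206.8,57],st['eef_pos']]))
```

```text
[545.23882988 255.90132627 213.25028994] [-3.13408106e+00  2.89838885e-03  1.73230627e+00] [532.28811446 334.3000265  387.5062103 ]
[[314.22354022 207.71675902]
 [314.96558006 148.88733231]
 [313.48402553 261.38940495]
 [314.08016404 281.52001557]]
```

View pics/w1.png

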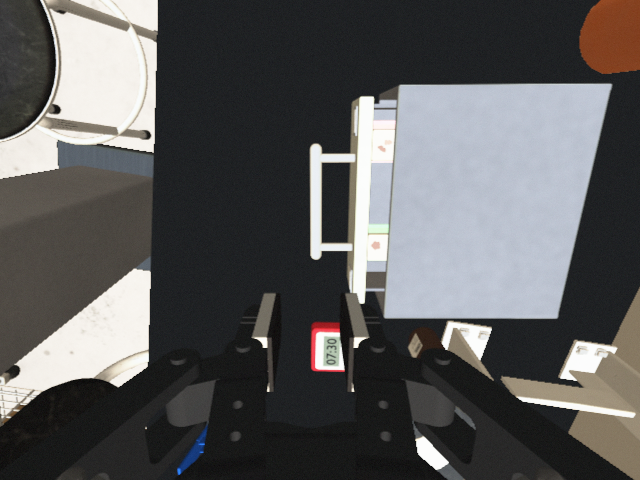

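>>> move_arm:
  targets: "-0.39 0 0 3.4 0 0 0; -0.39 0 0 3.4 0 0 0; -0.39 0 0 3.4 0 0 0; -0.39 0 0 3.4 0 0 0; -0.39 0 0 2.4 0 0 0"

```text
clock: 3.82
eef_pos: [548.3, 257.1, 56.2]
tool_rot: [3.141, 0.0, 1.73]
force: [0.1, 1.2, 0.7]
width: 25.7
gripper_force: 0.0
```

>>> move_arm:
  targets: "-0.39 0 0 1.0 0 0 0; -0.39 0 0 0.6 0 0 0; -0.39 0 0 0 0 0 0; -1 0 0 0 0 0 0; -1 0 0 0 0 0 0"

```text
clock: 4.23
eef_pos: [548.9, 258.6, 42.6]
tool_rot: [3.138, -0.001, 1.732]
force: [0.2, -0.1, 0.1]
width: 2.5
gripper_force: 0.0
```

>>> move_arm:
  targets: "-1 0 0 0 0 0 0; -1 0 0 0 0 0 0; -1 0 0 0 0 0 0"

```text
clock: 4.48
eef_pos: [547.9, 257.9, 41.3]
tool_rot: [3.14, -0.0, 1.732]
force: [0.2, -0.5, -0.5]
width: 0.1
gripper_force: 0.0
```

Run:
```python
from h import *
w=grab('wrist'); s=grab('scene')
a=cv2.resize(w['color'][60:360,180:480],None,fx=1.6,fy=1.6)
b=cv2.resize(s['color'][190:310,190:270],None,fx=4,fy=4,interpolation=cv2.INTER_CUBIC)
cv2.imwrite('pics/w2.png',np.hstack([a,b])[:,:,::-1])
print(read_state()['eef_pos'],proj(w,[read_state()['eef_pos'],[544.5,260,52]]))
```

```text
[547.6338506  257.73330641  40.88455579] [[310.28432623 279.58157871]
 [304.93956865 283.56822539]]
```

View pics/w2.png

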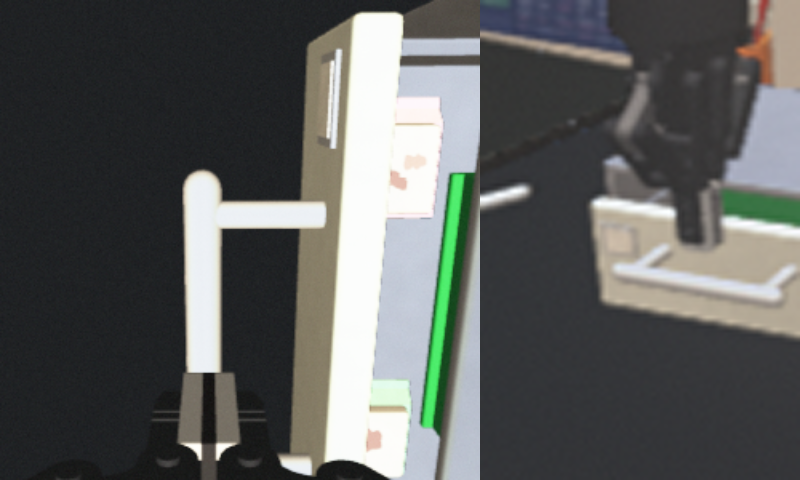

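Run:
```python
from h import *
w=load('wrist');s=load('scene'); p=read_state()['eef_pos']
for dz in(0,5,10,15,20,25): print(dz,proj(w,p+[0,0,dz])[0],proj(s,p+[0,0,dz])[0])
# observed wrist tip (310,293), scene tip centre bottom
print('scene tip obs',190+(700-480)/4,190+245/4)
print('tri',tri([(w,310,293),(s,190+(700-480)/4,190+245/4)]))
print('bar wrist far end tri',tri([(w,203/1.6+180,172/1.6+60),(s,190+(618-480)/4,190+268/4)]), onz(w,203/1.6+180,175/1.6+60,55))
print('scene bar end far/near proj',proj(s,[[536.3,312.8,52],[552.7,206.8,52]]))
```

```text
0 [310.28432623 279.58157871] [246.68515104 265.39923414]
5 [310.30262809 283.46953753] [246.49126277 263.41245399]
10 [310.32187347 287.55792996] [246.29661846 261.41792671]
15 [310.34213724 291.86266533] [246.10121368 259.41560691]
20 [310.36350244 296.40138248] [245.90504398 257.40544882]
25 [310.38606137 301.19369128] [245.70810484 255.38740633]
scene tip obs 245.0 251.25
tri [548.46801348 263.19226676  73.06250669]
bar wrist far end tri [537.35014771 316.45045214  52.311957  ] [536.40437471 316.8790924   55.        ]
scene bar end far/near proj [[224.7548978  257.74839035]
 [265.34824877 264.99711955]]
```

>>> move_arm:
  targets: "-1 0 0 0.2 0 0 0; -1 0 0 0.2 0 0 0; -1 0 0 0 0 0 0"

```text
clock: 4.83
eef_pos: [547.1, 257.5, 36.0]
tool_rot: [-3.141, 0.0, 1.732]
force: [0.7, 0.5, -0.7]
width: -0.3
gripper_force: 0.0
```

>>> move_arm:
  targets: "-1 0 0 0.2 0 0 0; -1 0 0 0.2 0 0 0; -1 0 0 0 0 0 0"

```text
clock: 5.08
eef_pos: [547.1, 257.5, 32.0]
tool_rot: [-3.141, 0.0, 1.732]
force: [0.5, -0.4, 0.1]
width: 0.1
gripper_force: 0.0
```

>>> move_arm:
  targets: "-1 0 0 0.2 0 0 0; -1 0 0 0.2 0 0 0; -1 0 0 0 0 0 0"

```text
clock: 5.33
eef_pos: [547.2, 257.5, 28.0]
tool_rot: [-3.141, 0.0, 1.732]
force: [0.5, 0.5, 0.2]
width: -0.4
gripper_force: 0.0
```

>>> move_arm:
  targets: "-1 0 0 0.2 0 0 0; -1 0 0 0.2 0 0 0; -1 0 0 0 0 0 0"

```text
clock: 5.58
eef_pos: [547.2, 257.5, 24.1]
tool_rot: [-3.141, 0.0, 1.732]
force: [-1.6, -0.6, -0.3]
width: -0.7
gripper_force: 0.0
```

Run:
```python
from h import *
w=grab('wrist'); s=grab('scene'); t=grab('top')
a=cv2.resize(w['color'][160:320,220:400],None,fx=2.5,fy=2.5)
b=cv2.resize(s['color'][220:280,210:285],None,fx=6.667,fy=6.667,interpolation=cv2.INTER_CUBIC)
b=b[:400,:350]
cv2.imwrite('pics/w3.png',np.hstack([a,b])[:,:,::-1])
st=read_state();print(st['eef_pos'],st['tool_rot'],st['force'],st['qpos'])
```

```text
[547.4213254  257.7231802   24.50661506] [-3.14157786e+00 -1.67374853e-05  1.73183095e+00] [0.17854693 0.4695659  0.40935832] [-0.1925125   0.83554907 -0.48389342  1.76899165  0.57846956  0.68291117
 -0.83928305]
```

View pics/w3.png

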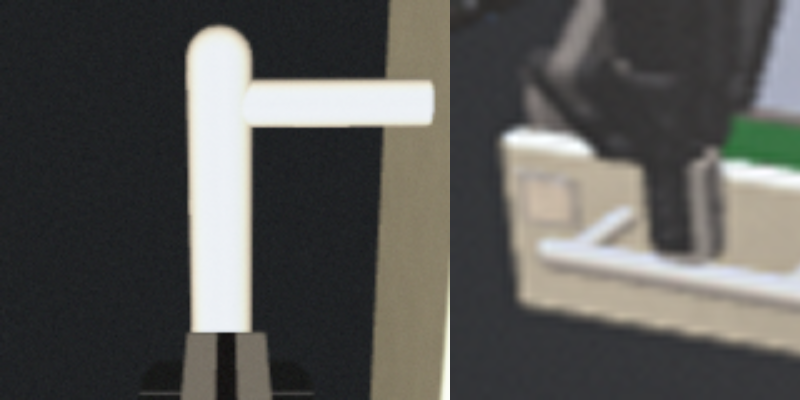

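>>> move_arm:
  targets: "-1 0 0 0.1 0 0 0; -1 0 0 0.1 0 0 0; -1 0 0 0 0 0 0"

```text
clock: 5.98
eef_pos: [547.6, 257.8, 22.8]
tool_rot: [3.141, 0.0, 1.732]
force: [-0.7, 0.1, 1.3]
width: -0.0
gripper_force: 0.8
```

>>> move_arm:
  targets: "-1 0 0 0.1 0 0 0; -1 0 0 0.1 0 0 0; -1 0 0 0 0 0 0"

```text
clock: 6.23
eef_pos: [548.6, 258.0, 22.5]
tool_rot: [3.139, 0.0, 1.732]
force: [-2.3, -2.3, 13.5]
width: 0.1
gripper_force: 7.0
```

>>> move_arm:
  targets: "-1 0 0 0.1 0 0 0; -1 0 0 0.1 0 0 0; -1 0 0 0 0 0 0"

```text
clock: 6.48
eef_pos: [550.5, 258.4, 22.4]
tool_rot: [3.135, 0.0, 1.731]
force: [-1.5, -4.1, 24.6]
width: 0.4
gripper_force: 12.1
```

>>> move_arm:
  targets: "-1 0 0 -2 0 0 0; -0.39 0 -0.2 -1.5 0 0 0; -0.39 0 0 0 0 0 0; -0.39 0 0 0 0 0 0; -0.39 0 0 0 0 0 0"

```text
clock: 6.9
eef_pos: [545.2, 257.0, 53.2]
tool_rot: [-3.141, 0.0, 1.732]
force: [-0.0, -0.2, -0.2]
width: 26.3
gripper_force: 0.0
```

>>> move_arm:
  targets: "-0.39 0 0 1.5 0 0 0; -0.39 0 0 1.5 0 0 0; -0.39 0 0 1.2 0 0 0; -0.39 0 0 1 0 0 0; -0.39 0 0 0 0 0 0"

```text
clock: 7.32
eef_pos: [543.6, 256.3, -1.2]
tool_rot: [-3.137, 0.002, 1.732]
force: [-0.4, 0.4, -0.2]
width: 26.3
gripper_force: 0.0
```

>>> move_arm:
  targets: "-1 0 0 0 0 0 0; -1 0 0 0 0 0 0; -1 0 0 0 0 0 0; -1 0 0 0 0 0 0; -1 0 0 0 0 0 0"

```text
clock: 7.73
eef_pos: [545.7, 257.5, 1.4]
tool_rot: [3.141, -0.0, 1.732]
force: [2.7, 1.2, -9.0]
width: 8.8
gripper_force: 58.3
```

>>> move_arm:
  targets: "-1 0 -1 0 0 0 0; -1 0 -2 0 0 0 0; -1 0 -2 0 0 0 0; -1 0 -2 0 0 0 0; -1 0 -1 0 0 0 0"

```text
clock: 8.15
eef_pos: [463.6, 243.6, 1.4]
tool_rot: [-3.139, 0.001, 1.733]
force: [2.7, -0.1, -13.3]
width: 8.7
gripper_force: 59.6
```

>>> move_arm:
  targets: "-1 0 -0.3 0 0 0 0; -1 0 -0.3 0 0 0 0; -1 0 -0.2 0 0 0 0; -1 0 0 0 0 0 0; -1 0 0 0 0 0 0"

```text
clock: 8.57
eef_pos: [463.5, 243.7, 1.5]
tool_rot: [3.135, -0.001, 1.73]
force: [12.3, 1.0, -19.7]
width: 8.9
gripper_force: 60.0
```

>>> move_arm:
  targets: "-1 0 0.4 0 0 0 0; -1 0 0.3 0 0 0 0; -1 0 0 0 0 0 0; -0.39 0 0 0 0 0 0; -0.39 0 0 0 0 0 0"

```text
clock: 8.98
eef_pos: [466.0, 245.2, 2.3]
tool_rot: [3.14, -0.001, 1.732]
force: [-0.3, -0.5, 0.0]
width: 26.3
gripper_force: 0.0
```

>>> move_arm:
  targets: "-0.39 0 0 0 0 0 0; -0.39 0 0 -2 0 0 0; -0.39 0 0 -4 0 0 0; -0.39 0 0 -4 0 0 0; -0.39 0 0 -4 0 0 0"

```text
clock: 9.4
eef_pos: [465.1, 244.7, 143.6]
tool_rot: [-3.142, -0.0, 1.733]
force: [1.9, 0.6, -0.4]
width: 26.6
gripper_force: 0.0
```

Run:
```python
from plan import *
print(read_state()['eef_pos'],read_state()['tool_rot'])
plan([(430,100,210,98),(440,-60,210,97.4),(480,-150,210,97.4)],0.6)
w=grab('wrist'); save(w,'w4.png')
```

```text
[465.06431592 244.68762572 143.59623518] [-3.14157412e+00 -3.75340379e-04  1.73264829e+00]
0 0.6 -2.74 -1.16 -1.33 0 0 0.3; 0.6 -2.75 -1.15 -1.33 0 0 0.3; 0.6 -2.75 -1.13 -1.33 0 0 0.3; 0.6 -2.76 -1.12 -1.33 0 0 0.3; 0.6 -2.76 -1.11 -1.33 0 0 0.3
5 0.6 -3.2 -0.25 0 0 0 0.1; 0.6 -3.2 -0.24 0 0 0 0.1; 0.6 -3.2 -0.23 0 0 0 0.1; 0.6 -3.2 -0.23 0 0 0 0.1; 0.6 -3.2 -0.22 0 0 0 0.1
10 0.6 -3.15 0.94 0 0 0 0; 0.6 -3.15 0.94 0 0 0 0; 0.6 -3.15 0.94 0 0 0 0
```

>>> move_arm:
  targets: "0.6 -2.75 -1.15 -1.33 0 0 0.3; 0.6 -2.75 -1.15 -1.33 0 0 0.3; 0.6 -2.75 -1.15 -1.33 0 0 0.3; 0.6 -2.75 -1.1 -1.33 0 0 0.3; 0.6 -2.75 -1.1 -1.33 0 0 0.3"

```text
clock: 9.87
eef_pos: [429.9, 99.0, 209.2]
tool_rot: [3.14, 0.0, 1.706]
force: [0.4, -0.8, -0.4]
width: 68.3
gripper_force: 0.0
```

>>> move_arm:
  targets: "0.6 -3.2 -0.25 0 0 0 0.1; 0.6 -3.2 -0.25 0 0 0 0.1; 0.6 -3.2 -0.23 0 0 0 0.1; 0.6 -3.2 -0.23 0 0 0 0.1; 0.6 -3.2 -0.23 0 0 0 0.1"

```text
clock: 10.28
eef_pos: [439.6, -61.7, 208.9]
tool_rot: [3.14, 0.001, 1.697]
force: [1.5, 0.5, -0.7]
width: 68.6
gripper_force: 0.0
```

>>> move_arm:
  targets: "0.6 -3.15 0.94 0 0 0 0; 0.6 -3.15 0.94 0 0 0 0; 0.6 -3.15 0.94 0 0 0 0; 0.6 0 0 0 0 0 0; 0.6 0 0 0 0 0 0"

```text
clock: 10.7
eef_pos: [479.7, -152.0, 208.2]
tool_rot: [3.141, 0.0, 1.693]
force: [0.1, 0.4, -0.1]
width: 68.6
gripper_force: 0.0
```

Run:
```python
from h import *
w=grab('wrist'); save(w,'w5.png'); t=grab('top')
st=read_state();print(st['eef_pos'],st['tool_rot'],st['width'])
print(proj(w,[st['eef_pos'],st['eef_pos']+[0,0,34],[489.5,-169,62],[489.5,-169,101],[481.5,-104.7,62],[474,-38.4,62]]))
```

```text
[ 479.08237781 -149.28981442  208.31722377] [ 3.14126119e+00 -3.57112755e-04  1.69798294e+00] 68.52983068697301
[[310.26055674 275.05303719]
 [310.38854266 305.40135323]
 [318.44083921 233.65238861]
 [319.52665828 247.08370641]
 [318.90916087 163.32210551]
 [320.35683412  81.06640252]]
```

View pics/w5.png

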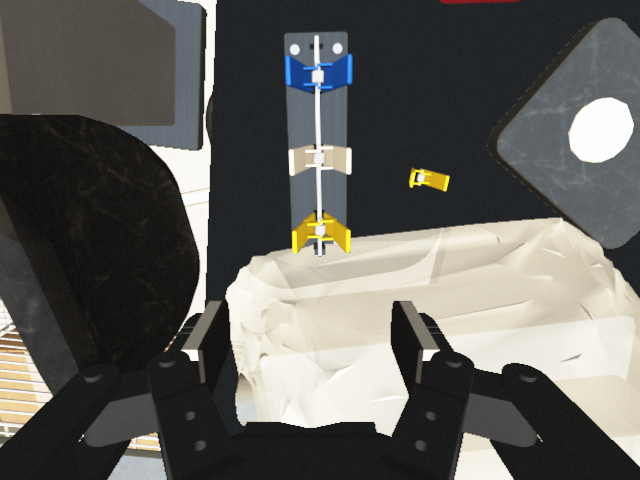

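Run:
```python
from h import *
s=load('scene')
for X in(430,490,550):
  for u,v in((438,345),(445,290),(457,260),(470,235),(490,205),(520,180)):
    c,d=ray(s,u,v); print(X,(u,v),(c+d*(X-c[0])/d[0]).round())
w=load('wrist')
for z in(62,101): print(onz(w,320,230,62),onz(w,319,158,62),onz(w,318,76,62)); break
for u,v in((293,240),(350,240)): print(onz(w,u,v,101))
```

```text
430 (438, 345) [ 430. -222.   74.]
430 (445, 290) [ 430. -224.  169.]
430 (457, 260) [ 430. -236.  218.]
430 (470, 235) [ 430. -250.  257.]
430 (490, 205) [ 430. -269.  301.]
430 (520, 180) [ 430. -299.  337.]
490 (438, 345) [ 490. -205.   31.]
490 (445, 290) [ 490. -208.  135.]
490 (457, 260) [ 490. -221.  190.]
490 (470, 235) [ 490. -236.  233.]
490 (490, 205) [ 490. -258.  282.]
490 (520, 180) [ 490. -291.  321.]
550 (438, 345) [ 550. -189.  -13.]
550 (445, 290) [ 550. -192.  101.]
550 (457, 260) [ 550. -206.  162.]
550 (470, 235) [ 550. -222.  209.]
550 (490, 205) [ 550. -246.  263.]
550 (520, 180) [ 550. -282.  306.]
[ 490.48403681 -165.28760546   62.        ] [ 480.98113016 -100.13529821   62.        ] [471.57304614 -34.8418389   62.        ]
[ 466.84533824 -165.53611137  101.        ]
[ 513.78583682 -159.74999148  101.        ]
```

>>> move_arm:
  targets: "0.6 -1.35 0.95 0 0 0 -1; 0.6 0 0 2.5 0 0 0; 0.6 0 0 2.5 0 0 0; 0.6 0 0 2.5 0 0 0; 0.6 0 0 2.5 0 0 0"

```text
clock: 11.22
eef_pos: [490.5, -160.9, 107.7]
tool_rot: [3.14, 0.0, 1.717]
force: [0.7, -0.2, -0.4]
width: 68.3
gripper_force: 0.0
```

>>> move_arm:
  targets: "0.6 0 0 1.5 0 0 0; 0.6 0 0 0 0 0 0; 0.6 0 0 0 0 0 0"

```text
clock: 11.47
eef_pos: [490.1, -161.0, 93.2]
tool_rot: [-3.141, -0.001, 1.717]
force: [0.5, -0.7, 0.6]
width: 68.1
gripper_force: 0.0
```

Run:
```python
from h import *
w=grab('wrist'); st=read_state();print(st['eef_pos'],st['tool_rot'],st['width'],st['force'])
a=cv2.resize(w['color'][180:360,180:460],None,fx=1.8,fy=1.8)
s=grab('scene'); b=cv2.resize(s['color'][255:355,365:455],None,fx=3.24,fy=3.24)
cv2.imwrite('pics/w6.png',np.hstack([a,b])[:,:,::-1]); print(proj(w,[490.4,-165.3,62]),proj(w,[490.4,-162.6,101]))
```

```text
[ 490.99922463 -161.42554432   93.9502365 ] [3.14048882e+00 3.14736787e-06 1.71637375e+00] 68.39585188119591 [-0.1330513   0.37573924  0.37580117]
[[310.16217828 265.70542609]] [[310.89962393 288.84694682]]
```

View pics/w6.png

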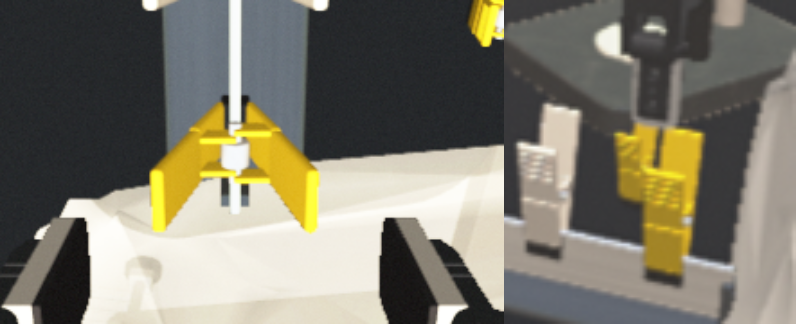

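>>> move_arm:
  targets: "0.6 0 0 2 0 0 0; 0.6 0 0 1.5 0 0 0; 0.6 0 0 1 0 0 0; 0.6 0 0 1 0 0 0; 0.6 0 0 0.3 0 0 0"

```text
clock: 11.98
eef_pos: [490.4, -162.5, 34.5]
tool_rot: [-3.141, -0.0, 1.715]
force: [0.2, -0.4, -0.2]
width: 68.1
gripper_force: 0.0
```

>>> move_arm:
  targets: "0.6 0 0 0 0 0 0; -1 0 0 0 0 0 0; -1 0 0 0 0 0 0; -1 0 0 0 0 0 0; -1 0 0 0 0 0 0"

```text
clock: 12.4
eef_pos: [490.7, -162.7, 35.5]
tool_rot: [3.141, 0.0, 1.714]
force: [-0.5, -0.4, -1.9]
width: 26.0
gripper_force: 63.7
```

>>> move_arm:
  targets: "-1 0 0 0 0 0 0; -1 0 0 0 0 0 0; -1 0 0 0 0 0 0"

```text
clock: 12.65
eef_pos: [490.5, -162.6, 35.1]
tool_rot: [3.141, 0.0, 1.714]
force: [0.2, -0.1, -0.3]
width: 26.2
gripper_force: 63.7
```

>>> move_arm:
  targets: "-1 0 0 -1 0 0 0; -1 0 0 -2 0 0 0; -1 0 0 -3 0 0 0; -1 0 0 -3 0 0 0; -1 0 0 -3 0 0 0"

```text
clock: 13.07
eef_pos: [490.0, -162.2, 156.9]
tool_rot: [-3.141, -0.001, 1.715]
force: [1.3, -0.5, -0.7]
width: 25.8
gripper_force: 63.7
```

>>> move_arm:
  targets: "-1 0 0 -3 0 0 0; -1 0 0 -2 0 0 0; -1 0 0 0 0 0 0"

```text
clock: 13.32
eef_pos: [493.3, -162.8, 209.9]
tool_rot: [3.134, 0.004, 1.714]
force: [1.4, 0.1, 0.3]
width: 26.2
gripper_force: 63.7
```

Run:
```python
from plan import *
t=load('top'); a=t['color'].astype(int); m=(a[...,1]>a[...,0]+35)&(a[...,1]>a[...,2]+35); m[:190]=0;m[:,:170]=0;m[270:]=0;m[:,300:]=0
ys,xs=np.nonzero(m); print(len(xs),xs.min(),xs.max(),ys.min(),ys.max())
p=np.array([onz(t,u,v,74)[:2] for u,v in zip(xs,ys)])
# fit: line
c=p.mean(0);e=np.linalg.svd(p-c)[2][0];q=(p-c)@e;r=(p-c)@[-e[1],e[0]];print(c,e,q.min(),q.max(),r.min(),r.max())
st=read_state();print(st['eef_pos'],st['tool_rot'],st['width'],st['force'])
w=grab('wrist');s=grab('scene')
cv2.imwrite('pics/w7.png',np.hstack([cv2.resize(w['color'][160:400,160:480],(480,360)),cv2.resize(t['color'][180:270,180:260],(320,360),interpolation=cv2.INTER_CUBIC)])[:,:,::-1])
plan([(440,-60,190,98),(470,140,190,99.2),(553,255,190,99.4)],-1)
```

```text
186 222 266 242 253
[549.52909853 258.70686841] [ 0.1506849  -0.98858184] -49.74061140337666 46.90386330116325 -7.680948075479628 7.474266884934773
[ 493.31251925 -162.77390449  209.91477054] [3.13387699 0.00368527 1.71441147] 26.15957505956951 [1.40782231 0.06321552 0.34695691]
0 -1 2.73 -0.88 0.4 0 0 0.1; -1 2.72 -0.89 0.4 0 0 0.1; -1 2.72 -0.89 0.4 0 0 0.1; -1 2.72 -0.89 0.4 0 0 0.1; -1 3.23 0.96 0 0 0 -0.2
5 -1 3.23 0.97 0 0 0 -0.2; -1 3.22 0.98 0 0 0 -0.2; -1 3.22 0.99 0 0 0 -0.2; -1 3.22 1 0 0 0 -0.2; -1 3.21 1.02 0 0 0 -0.2
10 -1 2.01 2.01 0 0 0 0; -1 2 2.01 0 0 0 0; -1 2 2.01 0 0 0 0; -1 2 2.01 0 0 0 0; -1 2 2.01 0 0 0 0
```

View pics/w7.png

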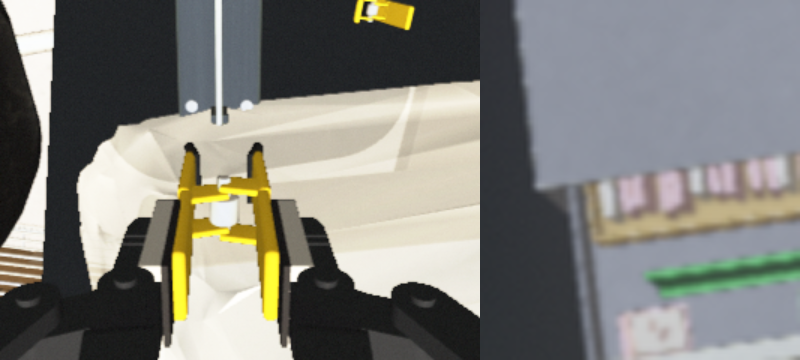

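>>> move_arm:
  targets: "-1 2.7 -0.9 0.4 0 0 0; -1 2.7 -0.9 0.4 0 0 0; -1 2.7 -0.9 0.4 0 0 0; -1 2.7 -0.9 0.4 0 0 0; -1 3.2 0.97 0 0 0 -0.2"

```text
clock: 13.83
eef_pos: [438.4, -29.0, 186.8]
tool_rot: [-3.132, 0.001, 1.715]
force: [0.1, 0.5, -0.5]
width: 25.4
gripper_force: 63.7
```

>>> move_arm:
  targets: "-1 3.2 0.97 0 0 0 -0.2; -1 3.2 1 0 0 0 -0.2; -1 3.2 1 0 0 0 -0.2; -1 3.2 1 0 0 0 -0.2; -1 3.2 1 0 0 0 -0.2"

```text
clock: 14.25
eef_pos: [467.7, 139.0, 187.7]
tool_rot: [-3.139, 0.001, 1.736]
force: [0.8, -0.7, -0.2]
width: 26.0
gripper_force: 63.7
```

>>> move_arm:
  targets: "-1 2 2 0 0 0 0; -1 2 2 0 0 0 0; -1 2 2 0 0 0 0; -1 2 2 0 0 0 0; -1 2 2 0 0 0 0"

```text
clock: 14.67
eef_pos: [550.7, 253.4, 187.2]
tool_rot: [-3.138, 0.001, 1.736]
force: [0.6, -0.6, -0.7]
width: 25.8
gripper_force: 63.7
```

>>> move_arm:
  targets: "-1 0 0 0 0 0 0; -1 0 0 0 0 0 0; -1 0 0 0 0 0 0"

```text
clock: 14.92
eef_pos: [549.8, 251.9, 187.4]
tool_rot: [-3.138, 0.002, 1.736]
force: [-0.9, 0.6, -0.7]
width: 26.2
gripper_force: 63.7
```

```bash
cat > green.py <<'E'
from plan import *
w=grab('wrist'); st=read_state();print(st['eef_pos'],np.degrees(st['tool_rot']),st['width'])
a=w['color'].astype(int); m=((a[...,1]>a[...,0]+40)&(a[...,1]>a[...,2]+40)).astype(np.uint8)
n,l,s,c=cv2.connectedComponentsWithStats(m)
for i in range(1,n):
    if s[i,4]>60: print(s[i],c[i].round(1))
k=[i for i in range(1,n) if s[i,4]>60]
print('expected plate ends',proj(w,[[545.5,311,74],[554,261,74],[562,212,74]]))
for v in range(0,480,15):
    x=np.nonzero(m[v])[0]
    if len(x): print(v,x.min(),x.max(),a[v,x.min():x.max()+1:max(1,len(x)//4),1], onz(w,x.min(),v,74)[:2].round(1),onz(w,x.max(),v,74)[:2].round(1))
E
python3 green.py
```

```text
[550.03466457 251.45416417 187.82368705] [-1.79840563e+02  9.93592045e-02  9.94133909e+01] 26.092945903710067
[ 312  144   13  123 1347] [317.7 198.4]
expected plate ends [[318.03842651 151.47082318]
 [317.79150715 214.37961826]
 [317.20021265 269.88827485]]
150 312 324 [205 214 229 207 192] [540.6 311.3] [549.9 312.9]
165 312 324 [202 212 230 190 194] [542.6 299.9] [552.  301.5]
180 312 323 [201 211 230 197] [544.5 288.2] [553.3 289.7]
195 312 323 [203 212 231 200] [546.6 276.2] [555.4 277.7]
210 312 323 [203 207 229 218] [548.6 263.9] [557.6 265.4]
225 312 323 [199 208 231 212] [550.8 251.2] [559.9 252.7]
240 312 323 [198 205 228 214] [553.  238.2] [562.2 239.8]
255 316 320 [163 207 226 224 200] [558.6 225.4] [562. 226.]
```

>>> move_arm:
  targets: "-1 0.4 0.58 1 0 0 0; -1 0 0 2 0 0 0; -1 0 0 2 0 0 0; -1 0 0 1.5 0 0 0; -1 0 0 0 0 0 0"

```text
clock: 15.38
eef_pos: [554.1, 255.3, 120.3]
tool_rot: [-3.135, 0.003, 1.735]
force: [0.4, -0.1, -0.6]
width: 25.9
gripper_force: 63.7
```

>>> move_arm:
  targets: "-1 0 0 0 0 0 0; -1 0 0 0 0 0 0"

```text
clock: 15.55
eef_pos: [556.7, 258.0, 124.6]
tool_rot: [3.141, -0.0, 1.735]
force: [-0.5, -0.3, -0.6]
width: 25.8
gripper_force: 63.7
```

```bash
python3 green.py
python3 - <<'E'
from h import *
w=load('wrist');p=read_state()['eef_pos'];print(proj(w,[p,[p[0],p[1],74],[p[0],p[1],150]]))
a=w['color'].astype(int);m=(a[...,0]>150)&(a[...,1]>110)&(a[...,2]<60)
for v in range(180,420,12):
    x=np.nonzero(m[v])[0]
    if len(x):print(v,x.min(),x.max(),(x.min()+x.max())/2)
E
```

```text
[556.96363772 258.18468575 125.03405226] [ 1.79899646e+02 -3.73756825e-02  9.94078800e+01] 25.604030920500218
[ 301  155   16  122 1735] [308.4 213.9]
[263 256  20   7  69] [273.5 259.2]
expected plate ends [[306.75275842 166.92044792]
 [307.24306003 244.0267562 ]
 [307.20698596 310.42961287]]
165 301 315 [167 210 228 209 229] [541.8 311.6] [550.4 313. ]
180 301 316 [174 180 228 230] [543.2 302.4] [552.6 303.9]
195 302 315 [212 209 226 179 229] [545.4 293. ] [553.6 294.4]
210 302 315 [206 203 225 181 228] [546.9 283.4] [555.2 284.7]
225 302 315 [197 203 222 186 226] [548.5 273.4] [556.9 274.8]
240 302 315 [184 197 221 186 226] [550.1 263.2] [558.6 264.6]
255 302 315 [164 202 219 177 223] [551.8 252.7] [560.4 254.2]
270 302 315 [159 190 217 176 220] [553.5 242. ] [562.3 243.4]
[[311.25154153 279.7321264 ]
 [310.92684625 248.64676293]
 [311.47815603 301.42752667]]
180 347 347 347.0
216 346 346 346.0
288 279 339 309.0
312 306 310 308.0
336 275 345 310.0
348 275 345 310.0
360 276 344 310.0
372 276 344 310.0
```

>>> move_arm:
  targets: "-1 0 -0.12 1.2 0 0 0; -1 0 0 1.2 0 0 0; -1 0 0 1.2 0 0 0; -1 0 0 1 0 0 0; -1 0 0 0.7 0 0 0"

```text
clock: 16.02
eef_pos: [554.2, 257.0, 68.9]
tool_rot: [-3.139, 0.001, 1.735]
force: [-1.0, 0.3, -0.3]
width: 25.9
gripper_force: 63.7
```

>>> move_arm:
  targets: "-1 0 0 0.3 0 0 0; -1 0 0 0 0 0 0; -1 0 0 0 0 0 0; -1 0 0 0 0 0 0"

```text
clock: 16.35
eef_pos: [555.4, 258.0, 68.5]
tool_rot: [3.141, -0.0, 1.735]
force: [-0.1, 0.3, -0.1]
width: 25.8
gripper_force: 63.7
```

Run:
```python
from h import *
w=grab('wrist');p=read_state();print(p['eef_pos'],p['force']);p=p['eef_pos'];print(proj(w,[p,[p[0],p[1],74],[p[0],p[1],150]]))
a=w['color'].astype(int)
for v in(190,220,250,265,280): print(v,[tuple(int(k) for k in a[v,u]) for u in range(296,326,2)])
```

```text
[555.51226776 257.97923579  68.58631016] [-0.18399374 -0.43290197  0.2521826 ]
[[310.9061785  279.93580483]
 [310.93992593 284.17345465]
 [311.7298032  383.35798595]]
190 [(150, 155, 167), (146, 155, 165), (135, 141, 150), (62, 194, 84), (74, 209, 94), (59, 180, 78), (62, 192, 82), (64, 204, 88), (66, 203, 88), (49, 161, 65), (70, 208, 91), (62, 193, 82), (115, 127, 130), (147, 156, 168), (145, 153, 165)]
220 [(147, 155, 166), (144, 152, 163), (143, 149, 159), (53, 176, 71), (70, 205, 91), (56, 180, 75), (56, 186, 76), (62, 200, 82), (65, 202, 87), (47, 158, 63), (69, 206, 91), (58, 191, 81), (122, 129, 138), (144, 152, 161), (146, 151, 164)]
250 [(146, 152, 163), (142, 149, 160), (147, 152, 164), (58, 154, 74), (63, 201, 85), (49, 175, 70), (53, 181, 72), (63, 200, 84), (62, 197, 82), (46, 157, 62), (64, 202, 88), (55, 186, 77), (126, 131, 142), (143, 151, 163), (146, 152, 163)]
265 [(142, 148, 159), (142, 149, 160), (145, 152, 164), (63, 138, 78), (65, 200, 85), (50, 174, 70), (48, 178, 71), (62, 198, 82), (60, 197, 82), (39, 154, 60), (64, 200, 87), (56, 187, 77), (143, 149, 159), (145, 151, 161), (110, 114, 123)]
280 [(145, 152, 163), (143, 151, 163), (143, 148, 161), (84, 145, 99), (74, 181, 85), (190, 194, 181), (192, 199, 207), (190, 197, 203), (179, 184, 176), (110, 86, 21), (105, 83, 9), (105, 83, 12), (109, 84, 12), (108, 82, 11), (107, 83, 14)]
```

>>> move_arm:
  targets: "0.6 0 0 0 0 0 0; 0.6 0 0 0 0 0 0; 0.6 0 0 0 0 0 0; 0.6 0 0 0 0 0 0; 0.6 0 0 0 0 0 0"

```text
clock: 16.82
eef_pos: [555.1, 257.7, 68.2]
tool_rot: [3.141, -0.0, 1.735]
force: [0.6, -0.6, -0.5]
width: 68.4
gripper_force: 0.0
```

>>> move_arm:
  targets: "0.6 0 0 -1 0 0 0; 0.6 0 0 -2 0 0 0; 0.6 0 0 -3 0 0 0; 0.6 0 0 -3 0 0 0; 0.6 0 0 -3 0 0 0"

```text
clock: 17.23
eef_pos: [554.8, 257.7, 190.0]
tool_rot: [-3.141, -0.0, 1.736]
force: [1.1, -1.1, -0.7]
width: 68.5
gripper_force: 0.0
```

Run:
```python
from h import *
w=grab('wrist');t=grab('top');s=grab('scene');p=read_state();print(p['eef_pos'],p['width'],p['force'])
a=w['color'].astype(int);m=(a[...,0]>a[...,2]+80)&(a[...,1]>a[...,2]+60)
for v in range(180,420,6):
    x=np.nonzero(m[v,200:420])[0]+200
    if len(x)>2:print(v,x.min(),x.max(),(x.min()+x.max())/2)
piv=[555,258,95.5];print(proj(w,[piv,[555,258,74],[555-23,258-3.7,134],[555+23,258+3.7,134]]),proj(s,[[555,258,57],[555,258,134]]))
b=s['color'].astype(int);m=((b[...,0]>b[...,2]+80)&(b[...,1]>b[...,2]+60))[180:300,200:330];y,x=np.nonzero(m);print('scene yellow',len(x),x.min()+200,x.max()+200,y.min()+180,y.max()+180)
g=(a[...,1]>a[...,0]+40)&(a[...,1]>a[...,2]+40)
for v in(170,200,230,260):
    x=np.nonzero(g[v])[0]; print(v,x.min() if len(x) else 0,x.max() if len(x) else 0)
# drawer: compare top pics handle
```

```text
[556.62108693 258.94855359 191.45268016] 68.49064271280729 [ 0.36871706  0.63174974 -0.43110302]
180 342 356 349.0
186 342 358 350.0
192 342 361 351.5
198 342 356 349.0
204 342 355 348.5
210 342 355 348.5
216 301 354 327.5
222 293 355 324.0
228 287 353 320.0
234 280 354 317.0
240 276 354 315.0
246 277 354 315.5
252 277 354 315.5
258 277 350 313.5
264 340 353 346.5
270 340 355 347.5
276 340 356 348.0
282 340 373 356.5
288 341 374 357.5
[[310.95042116 230.39848577]
 [310.89183806 223.29664621]
 [277.03630337 245.86052602]
 [345.11137836 246.25303188]] [[248.11044843 257.73535196]
 [245.08066785 226.0021202 ]]
scene yellow 407 225 277 223 266
170 305 317
200 305 317
230 0 0
260 309 313
```

>>> move_arm:
  targets: "0.6 0 0 -2 0 0 0; 0.6 0 0 0 0 0 0; 0.6 0 0 0 0 0 0; 0.6 0 0 0 0 0 0"

```text
clock: 17.72
eef_pos: [554.5, 257.2, 206.9]
tool_rot: [-3.14, 0.001, 1.735]
force: [0.1, 1.2, -0.7]
width: 68.4
gripper_force: 0.0
```

```bash
python3 -c "
from cell import order; print(order.finish_job())"
```

```text
the job is handed in; nothing more can be done
None
```

I pulled the drawer to its stop, clipped the yellow clip onto the green plate about 16 mm down and released it, and handed the job in at about 18 s; no verdict came back, but the last camera check showed the clip where planned.

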